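Lift a printed disc off the printer bed with the scraper and rack it

TASK

Reach over the yellow front rail with the flat steel scraper, feel its front edge down onto the black build plate until it bears with a few newtons (about 5, well under 25), then slide it under the orange printed disc (the silver stop bar at the plate's far edge keeps the disc from running away), lift the disc off on the blade and set it down gently, flat and centred, across the two rails of the wooden cooling rack, lowering the blade between the rails and drawing it out from underneath. Then lay the scraper flat, centred on its rubber mat, and let go. Never touch the warm disc with the gripper, turn it over or drop it, do not gouge the build plate, and leave the other things on the bench where they are.

Things in the scene. Friction and masses are not known exactly. Their poses are not given: they have to be found in the camera images.
- scraper_grip (a point): centre of the scraper's blue grab bar, where it is grasped. The bar is 20 mm thick (along the scraper's x), 90 mm long (its y), 28 mm high, standing on two 12 x 8 mm black posts at y = -28 and +28; its centre is 55 mm above the blade's underside, so 41 mm are free below the bar. x points along the blade to its front edge, z up. Whole scraper 0.22 kg, stable when it lies on its blade. The bar is best gripped across its 20 mm thickness, firmly (60 N or more)
- scraper_tip (a point): middle of the scraper's straight front edge, on the underside: 135 mm ahead (+x) of scraper_grip and 55 mm below it. Blade: steel, flat, 170 mm long (x), 64 mm wide (y), 2 mm thick, its rear edge 35 mm behind the bar's centre
- scraper_blade (a point): centre of the scraper's blade (half of its 2 mm thickness), 50 mm ahead of scraper_grip and 54 mm below it
- disc_center (a point): centre of the orange printed disc, half-way up: round, 116 mm diameter, 9 mm thick, about 50 to 95 g, flat top with a black spoked pattern. The edge of its underside is bevelled: the bottom face is 100 mm across and the edge rises 3 mm over the outer 8 mm, so only a blade whose edge is down on the plate, lightly pressed, goes under it. z is up when the pattern is up. It starts 6 to 25 mm short of touching the stop bar; a pushing blade slides it there, then goes under
- plate_top (a point): a point on the black build plate's upper face, midway across. The plate is 180 mm wide (y) and runs from x = -110 to +90 mm. x points to the silver stop bar on its far edge (inner face at x = +82 mm, 14 mm high above the face), z up. A disc touching the stop bar has its centre at x = +24 mm. The plate rests on springs: it sinks straight down only about 0.08 mm per newton pressed
- rail_top (a point): middle of the top of the dock's fixed yellow front rail, 190 mm long (y), 8 mm thick; 115 mm before plate_top (x = -115 mm) and 10 mm above it. The blade must come in over it, tilted front edge down: about 15 degrees when the edge touches the plate in front of the disc, 7 degrees once well under. A level blade would strike the rail
- rack_top (a point): the wooden cooling rack's centre at the height of the rails' tops, 40 mm above the table. Two rails along x, 130 mm long, 20 mm wide, with a free gap of 84 mm between them (y = -42 to +42 mm), open at both x ends; the floor between them lies 32 mm below the rails' tops. x points away from the side where the blade comes in, z up
- mat_top (a point): middle of the upper face of the scraper's flat black rubber mat, 210 x 110 mm (x, y), 4 mm thick, fixed to the table
- vase: bystander: green printed vase, 64 mm diameter, 90 mm high, origin under its centre
- glue: bystander: white bottle, 48 mm diameter, 120 mm high, origin under its centre
- driver: bystander: screwdriver lying on the table
- wrench: bystander: wrench lying on the table
- jar: bystander: glass jar with yellow cap, 70 mm diameter, 80 mm high, origin under its centre
- plaque: bystander: green printed plaque, 110 x 70 x 6 mm, origin under its centre
- disc: the disc, origin at the centre of its underside (4.5 mm below disc_center)
- scraper: the scraper, origin at the centre of the blade's underside
- plate: the build plate, origin 6 mm below plate_top
- rack: the cooling rack, origin under its centre on the table, 40 mm below rack_top
Mind the look-alikes: they are no part of the job. Of the things that look like the scraper, the largest one is meant.

How it is judged:
On the way, in this order (a step that is already met when the one before it is completed fails the run):
1. the scraper's front edge bears on the build plate with 2 N or more before the disc is lifted (contact force between scraper and plate above 2 N), for 0.2 s.
2. the disc is lifted clear of the build plate, lying on the scraper's blade (z of disc_center in the frame of plate_top above 0.03 m and contact force between disc and scraper above 0.1 N and contact force between disc and plate below 0.05 N), for 0.2 s.
3. the disc lies flat and centred across the rack's rails, free of the scraper (horizontal distance between disc_center and rack_top below 0.02 m and z of disc_center in the frame of rack_top between 0.001 and 0.008 m and angle between disc_center's own z axis and vertical below 0.06 rad and contact force between disc and scraper below 0.05 N and contact force between disc and rack above 0.15 N), for 0.2 s.
At the end, for the whole second after the job is handed in: The disc rests pattern up and flat (within 0.06 rad) on the rack's rails, its centre within 20 mm of the rack's centre, not touching the scraper; the scraper lies flat on its mat, the blade's centre within 40 mm of the mat's centre; both are released and at rest (all of step 3 and linear speed of each of disc, scraper below 0.02 m/s and horizontal distance between scraper_blade and mat_top below 0.04 m and z of scraper_blade in the frame of mat_top below 0.006 m and angle between scraper_blade's own z axis and vertical below 0.06 rad).
It fails at once if the gripper or arm touches the disc (contact force between any of the arm, the fingers and disc above 0.3 N).
It fails at once if the disc is tipped over (more than 0.7 rad) or dropped to the table or the rack's floor (angle between disc_center's own z axis and vertical above 0.7 rad or height (world z) of disc_center below 0.03 m).
It fails at once if the disc lands hard on the rack (more than 12 N) (contact force between disc and rack above 12 N).
It fails at once if the scraper presses on the build plate with more than 25 N (contact force between scraper and plate above 25 N).
It fails at once if another thing on the bench is moved by more than 30 mm (distance of any of vase, glue, driver, wrench, jar, plaque from where it was at the start of the episode above 0.03 m).
It also fails if it takes over 72 s, if anything falls off the work surface, if the arm or the gripper's body presses on something with over 40 N, if the wrist force passes 120 N, or if a joint passes its speed limit or range.

ROBOT

A 7-joint arm with a two-finger parallel gripper is mounted at the origin on the work surface. World frame = base frame: x ahead of the robot, y to its left, z up, the work surface at z = 0. Lengths are in m, angles in rad, forces in N, time in s.
With the tool pointing down it reaches from about 0.4 to 0.85 m from the base axis. Payload 10.4 kg.
Tool frame: the origin (TCP) lies on the centre line of the jaws, within the pads' length; the fingertips stand 8 mm ahead of it and the grasp point (between the pads) lies 11 mm behind it (r.finger_overhang is the distance from the TCP to the fingertips, in m); z points along the fingers, y is the line along which they close (so a half turn about z gives the same grasp; the last joint's range is limited). The gripper opens to 87 mm and grips with 3 to 60 N. Pads are 19 mm wide; open, the fingers measure 117 mm over their backs; the gripper's body (75 mm by 190 mm) begins 51 mm behind the grasp point.
Start: joints at [1.142, 0.332, -0.065, 1.46, 0.022, 1.35, -0.088], TCP at [0.247, -0.574, 0.231] pointing down, gripper open.
Joint ranges: [-2.6, 2.6], [-0.5, 2.12], [-1.47, 1.34], [0.16, 2.42], [-1.27, 4.41], [0.06, 2.06], [-2.6, 2.6]. Speed limits (rad/s): [2.22, 2.22, 2.79, 2.79, 3.14, 3.14, 3.14].

INTERFACE

Orientations are given as a unit quaternion [x, y, z, w].
In Python, from bench import r, vision gives the robot as it stands.
- The arm moves only by the tool drive_tool, never from a script. Its argument "series" is a list of rows, each a list of 2 entries, a list of its own where there are three numbers: the shift along the world's x, y, z in cm, then the turn about the world's z in degrees. A call has exactly 10 rows; each row shifts and turns the commanded pose from where the row before left it; what a row does not reach is not made up. A row lasts 1/8 s, in which the tool goes at most 62.5 mm and 10.7 degrees, less where a joint would pass 70% of its speed; a pose out of reach is approached as far as the arm can. A call with a gripper value outside its range is refused whole. "hand" is the closure, from 0 (fully open) to 1 (shut), set as the call begins (left out, the last holds). The fingers move at their own pace and stop on an object; "newtons" is the grip in N (left out, the last holds). Time passes only in rows, so rows that do not move let the fingers close, or fill a call up. It gives the time, the measured TCP pose, the force, the opening and the grip force at its end, in the units of the state.
- r.read_state(): the state, without advancing time (a new reading comes with each control period).
- vision.camera(name): name is "scene" or "top" or "wrist"; returns a dict with "color" (480x640x3 uint8, red, green, blue), "intrinsics" (3x3 intrinsics, pixels), "k1" (the pictures are not rectified: a ray, as slopes to the right and down, at radius r is drawn at 1 + k1 r^2 times it, then the intrinsics apply), "R" (3x3) and "t" (3): a world point X has camera coordinates R X + t; the wrist camera has in their place "mount" (4x4, takes a point from camera to tool coordinates, whose origin is the TCP and whose axes are the flange's). Camera axes: x right, y down, z forward; pixel columns grow to the right and rows downward; lengths in m; the calibration is good to about 2 mm. A picture is of the moment at which its call begins: read the wrist's pose just before it. There is no depth.
- r.close_job(): hands the job in; it is judged then, once.
The state is a dict: "time": time; "joint_positions": joint angles; "joint_vel": joint speeds; "joint_torque": joint torques, N m; "ee_pos": TCP position; "eef_rot": TCP orientation; "ft_force": force on the tool from outside, world axes, zero at the start; "torque": the same for the moment, N m; "width": finger opening in m; "grip_force": force on a finger pad.
Only numpy, scipy, OpenCV 4.12 (cv2) and the standard library are available. Lean on these libraries where they do the work, as an engineer would, in place of code of your own. Each camera call takes 0.05 s, during which the arm holds its last target. There are 200 camera calls.

## Working session

There is one attempt and no reset: what is moved stays moved. The work goes in short steps, Python scripts to look and compute and a tool call to move; the robot and the scene stay as the last step left them, time stands still between calls to the robot, and variables do not carry over. Pictures are saved under pics/ and viewed, at most 10 in all, crops included, and the job is handed in when it is done.

Besides the shell and the picture viewer there is one more tool, called after "Request:" by a JSON object that holds its "name" and its "arguments". drive_tool: Moves the arm, as the interface text tells. Its arguments: {"type":"object","properties":{"series":{"type":"array"},"hand":{"type":"number"},"newtons":{"type":"number"}},"required":["series"]}

```bash
ls; mkdir -p pics; python3 - <<'E'
from bench import r, vision
import cv2,numpy as np,pickle
print([a for a in dir(r) if a[0]!='_'],[a for a in dir(vision) if a[0]!='_'])
s=r.read_state()
for k,v in s.items(): print(k,np.round(v,4))
D={}
for n in("scene","top","wrist"):
    c=vision.camera(n); D[n]=c
    cv2.imwrite(f'pics/{n}0.png',c['color'][:,:,::-1])
    print(n,c['intrinsics'].tolist(),c['k1'],[ (k,np.round(c[k],3).tolist()) for k in c if k in('R','t','mount')])
pickle.dump((s,D),open('c0.pkl','wb'))
E
```

```text
pics
['PlanningError', 'close_job', 'finger_overhang', 'read_state'] ['camera']
time 0.0
joint_positions [ 1.1424  0.3329 -0.0647  1.4609  0.0216  1.3499 -0.0885]
joint_vel [-0.0015  0.0001  0.0001  0.0003 -0.0005 -0.001  -0.0005]
joint_torque [ 1.00000e-03 -6.23245e+01  2.54000e-02 -3.89901e+01 -6.14000e-02
  3.97000e-02  1.00000e-04]
ee_pos [ 0.2466 -0.5739  0.2298]
eef_rot [ 9.795e-01  2.015e-01 -2.000e-04 -7.000e-04]
ft_force [-0.8828 -0.5294 -0.2752]
torque [-0.0075  0.0306 -0.0482]
grip_force 0.0
width 0.0873
scene [[473.38658261904584, 0.0, 322.7780747618127], [0.0, 473.38658261904584, 243.33724639947428], [0.0, 0.0, 1.0]] -0.008895877747222612 [('R', [[0.766, 0.643, 0.018], [0.47, -0.539, -0.699], [-0.44, 0.544, -0.715]]), ('t', [-0.438, -0.236, 1.508])]
top [[564.9613715947876, 0.0, 317.4707319595117], [0.0, 564.9613715947876, 234.1869339600282], [0.0, 0.0, 1.0]] -0.11045340517307299 [('R', [[-0.028, -1.0, 0.011], [-0.989, 0.026, -0.147], [0.146, -0.014, -0.989]]), ('t', [0.008, 0.577, 1.56])]
wrist [[359.9495482253687, 0.0, 318.28268460159495], [0.0, 359.9495482253687, 231.8127749029278], [0.0, 0.0, 1.0]] -0.00904581288739171 [('mount', [[-0.0, -0.957, -0.292, 0.08], [1.0, -0.001, 0.001, 0.0], [-0.001, -0.292, 0.957, -0.153], [0.0, 0.0, 0.0, 1.0]])]
```

View pics/top0.png

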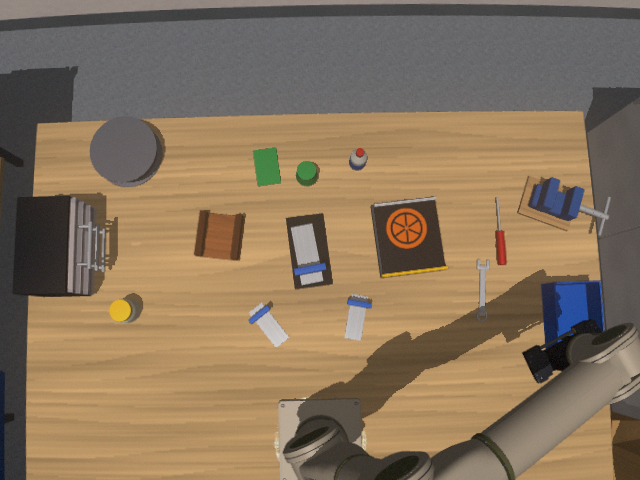

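View pics/scene0.png

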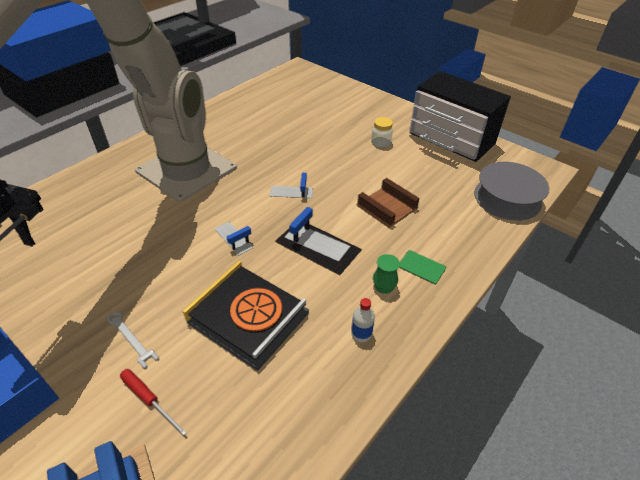

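```bash
cat > h.py <<'E'
import numpy as np,cv2
def ray(c,uv):
    K=np.array(c['intrinsics']);d=(np.asarray(uv,float)-K[:2,2])/K[0,0]
    x=d.copy()
    for _ in range(20): x=d/(1+c['k1']*(x@x))
    return np.r_[x,1]
def cam_pose(c,s=None):
    """returns camera->world R, origin"""
    if 'R' in c and c.get('R') is not None: R=np.array(c['R']).T; return R,-R@np.array(c['t'])
    from scipy.spatial.transform import Rotation as Ro
    T=np.array(c['mount']);Rw=Ro.from_quat(s['eef_rot']).as_matrix()
    return Rw@T[:3,:3],Rw@T[:3,3]+np.array(s['ee_pos'])
def at_z(c,uv,z,s=None):
    R,o=cam_pose(c,s);d=R@ray(c,uv);return o+d*(z-o[2])/d[2]
def proj(c,X,s=None):
    R,o=cam_pose(c,s);p=R.T@(np.asarray(X)-o);x=p[:2]/p[2];K=np.array(c['intrinsics'])
    return x*(1+c['k1']*(x@x))*K[0,0]+K[:2,2]
E
python3 - <<'E'
import pickle,cv2,numpy as np
from h import *
s,D=pickle.load(open('c0.pkl','rb'))
c=D['top'];g=lambda p,z:np.round(at_z(c,p,z),3)
print('grip',g((310,269),.059),'look1',g((259,315),.05),'look2',g((359,304),.05),'mat',g((309,250),.004),'rack',g((220,232),.04),'disc',g((407,228),.04),'jar',g((121,310),.08),'vase',g((307,172),.09),'glue',g((358,155),.12))
im=c['color'][:,:,::-1]
a=cv2.resize(im[185:295,190:450],None,fx=3,fy=3,interpolation=cv2.INTER_CUBIC)
b=cv2.resize(im[285:355,240:380],None,fx=3,fy=3,interpolation=cv2.INTER_CUBIC)
M=np.zeros((a.shape[0]+b.shape[0],780,3),np.uint8);M[:a.shape[0],:]=a;M[a.shape[0]:,:b.shape[1]]=b
cv2.imwrite('pics/crop1.png',M)
E
```

```text
grip [0.478 0.016 0.059] look1 [0.354 0.16  0.05 ] look2 [ 0.377 -0.118  0.05 ] mat [0.538 0.017 0.004] rack [0.591 0.269 0.04 ] disc [ 0.589 -0.264  0.04 ] jar [0.376 0.538 0.08 ] vase [0.747 0.017 0.09 ] glue [ 0.784 -0.125  0.12 ]
```

View pics/crop1.png

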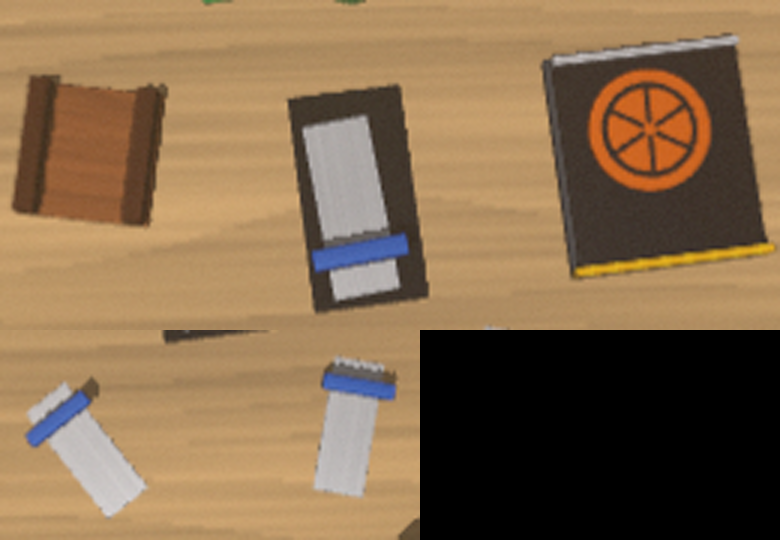

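```bash
python3 - <<'E'
import pickle,numpy as np
from h import *
s,D=pickle.load(open('c0.pkl','rb'))
c=D['top'];f=lambda x,y,z:at_z(c,(x/3+190-.33,y/3+185-.33),z)
def yaw(a,b): d=b-a; return np.degrees(np.arctan2(d[1],d[0])),np.hypot(*d[:2])
r_=lambda v:np.round(v,4).tolist()
m=[f(x,y,.004) for x,y in((288,98),(400,86),(428,296),(316,311))]
print('mat',r_(np.mean(m,0)),yaw((m[2]+m[3])/2,(m[0]+m[1])/2),yaw(m[1],m[0]))
tip=(f(302,126,.006)+f(369,115,.006))/2;rear=(f(334,301,.006)+f(401,289,.006))/2
print('scr tip',r_(tip),'rear',r_(rear),yaw(rear,tip))
k=[f(x,y,.04) for x,y in((30,75),(164,87),(150,225),(13,211))]
print('rack',r_(np.mean(k,0)),yaw((k[2]+k[3])/2,(k[0]+k[1])/2),yaw(k[1],k[0]))
for z in(.03,.04,.05,.06):
    rl=[f(575,273,z+.01),f(773,248,z+.01)];st=[f(553,60,z+.014),f(738,40,z+.014)]
    d=f(650,130,z+.009)
    rm=sum(rl)/2;sm=sum(st)/2
    print(z,'rail',r_(rm),yaw(rl[1],rl[0]),'stop',r_(sm),yaw(rm,sm),'disc',r_(d),'disc diam',yaw(f(589,130,z+.005),f(711,130,z+.005))[1])
    cs=D['scene'];print('  scene disc',r_(at_z(cs,(256,309),z+.009)),'rail',r_((at_z(cs,(188,317),z+.01)+at_z(cs,(240,266),z+.01))/2))
E
```

```text
mat [0.5367, 0.0175, 0.004] (np.float64(6.026192051523828), np.float64(0.20721513136220185)) (np.float64(94.72962524594298), np.float64(0.1096114351812058))
scr tip [0.6116, 0.0373, 0.006] rear [0.4418, 0.0107, 0.006] (np.float64(8.89214731913729), np.float64(0.17178542718994638))
rack [0.5846, 0.2712, 0.04] (np.float64(-6.560847297971404), np.float64(0.13187918119526756)) (np.float64(83.27108124842535), np.float64(0.12928196908871423))
0.03 rail [0.464, -0.2793, 0.04] (np.float64(95.45060659431685), np.float64(0.19031080908048414)) stop [0.6661, -0.2616, 0.044] (np.float64(4.9905686646766165), np.float64(0.20284288773012402)) disc [0.5892, -0.2624, 0.039] disc diam 0.11745303138693061
  scene disc [0.5865, -0.2564, 0.039] rail [0.4754, -0.2814, 0.04]
0.04 rail [0.4632, -0.2774, 0.05] (np.float64(95.45060659431685), np.float64(0.18911185303713735)) stop [0.664, -0.2599, 0.054] (np.float64(4.991944268443676), np.float64(0.20156023788984317)) disc [0.5877, -0.2607, 0.049] disc diam 0.11671540208508262
  scene disc [0.5924, -0.2611, 0.049] rail [0.4826, -0.2858, 0.05]
0.05 rail [0.4625, -0.2756, 0.06] (np.float64(95.45060659431687), np.float64(0.18791289699379052)) stop [0.662, -0.2582, 0.064] (np.float64(4.9933374919342945), np.float64(0.2002775881672347)) disc [0.5861, -0.2589, 0.059] disc diam 0.11597777278323462
  scene disc [0.5984, -0.2657, 0.059] rail [0.4898, -0.2901, 0.06]
0.06 rail [0.4617, -0.2737, 0.07] (np.float64(95.45060659431687), np.float64(0.18671394095044375)) stop [0.6599, -0.2564, 0.074] (np.float64(4.994748675858035), np.float64(0.19899493856457362)) disc [0.5846, -0.2572, 0.069] disc diam 0.11524014348138663
  scene disc [0.6043, -0.2704, 0.069] rail [0.497, -0.2945, 0.07]
```

Request:
{"name": "drive_tool", "arguments": {"series": [[[1, 5.5, 0], 7], [[1, 6, 0], 7.5], [[1, 6, 0], 7.5], [[1, 6, 0], 7.5], [[1, 6, 0], 7.5], [[1, 6, 0], 7.5], [[1, 6, 0], 7.5], [[1, 6, 0], 7.5], [[1, 6, 0], 7.5], [[1, 6, 0], 7.5]], "hand": 0, "newtons": 60}}

```text
time: 1.4
ee_pos: [0.3466, 0.0227, 0.2306]
eef_rot: [0.656, 0.755, -0.0, 0.001]
ft_force: [0.9, -0.1, 0.1]
width: 0.087
grip_force: 0.0
```

Request:
{"name": "drive_tool", "arguments": {"series": [[[-3, 0, 0], 0], [[-3, 0, 0], 0], [[-3, 0, 0], 0], [[-3, 0, 0], 0], [[-3, 0, 0], 0], [[-3, 0, 0], 0], [[0, 0, 0], 0], [[0, 0, 0], 0], [[0, 0, 0], 0], [[0, 0, 0], 0]]}}

```text
time: 2.65
ee_pos: [0.2299, 0.0341, 0.1992]
eef_rot: [0.656, 0.753, -0.038, -0.03]
ft_force: [-0.0, -0.6, -0.3]
width: 0.087
grip_force: 0.0
```

```bash
python3 -c "
from bench import r
import numpy as np
s=r.read_state();print({k:np.round(s[k],4).tolist() for k in('ee_pos','eef_rot','joint_positions')})"
```

```text
{'ee_pos': [0.2299, 0.0341, 0.1992], 'eef_rot': [0.6563, 0.7529, -0.038, -0.0295], 'joint_positions': [0.1839, -0.4991, -0.3631, 2.2818, -0.1663, 1.4305, 0.0386]}
```

Request:
{"name": "drive_tool", "arguments": {"series": [[[3, 0, 0], 0], [[3, 0, 0], 0], [[3, 0, 0], 0], [[3, 0, 0], 0], [[3, 0, 0], 0], [[2, 0, 0], 0], [[0, 0, 0], 0], [[0, 0, 0], 0], [[0, 0, 0], 0], [[0, 0, 0], 0]]}}

```text
time: 3.9
ee_pos: [0.3993, 0.0343, 0.1991]
eef_rot: [0.656, 0.753, -0.038, -0.029]
ft_force: [-0.3, 0.4, -1.1]
width: 0.0872
grip_force: 0.0
```

Request:
{"name": "drive_tool", "arguments": {"series": [[[-4.2, 0, 0], 0], [[-4.2, 0, 0], 0], [[-4.2, 0, 0], 0], [[-4.2, 0, 0], 0], [[-3, 0, 0], 0], [[-3, 0, 0], 0], [[-3, 0, 0], 0], [[0, 0, 0], 0], [[0, 0, 0], 0], [[0, 0, 0], 0]]}}

```text
time: 5.15
ee_pos: [0.2044, 0.0393, 0.183]
eef_rot: [0.656, 0.751, -0.055, -0.047]
ft_force: [-0.4, -0.4, 0.4]
width: 0.0869
grip_force: 0.0
```

Request:
{"name": "drive_tool", "arguments": {"series": [[[-2.5, 0, 0], 0], [[-2.5, 0, 0], 0], [[-2.5, 0, 0], 0], [[0, 0, 0], 0], [[5, -0.5, 0], 0], [[5, -0.5, 0], 0], [[5, -0.5, 0], 0], [[5, -0.5, 0], 0], [[5, -0.5, 0], 0], [[3, 0, 0], 0]]}}

```text
time: 6.4
ee_pos: [0.4605, 0.0225, 0.1654]
eef_rot: [0.653, 0.751, -0.075, -0.066]
ft_force: [-0.3, -0.8, 0.4]
width: 0.0869
grip_force: 0.0
```

Request:
{"name": "drive_tool", "arguments": {"series": [[[0.5, -0.3, -2], 0.5], [[0.5, -0.3, -3], 0.5], [[0, 0, -3], 0], [[0, 0, -2.5], 0], [[0, 0, -1.2], 0], [[0, 0, 0], 0], [[0, 0, 0], 0], [[0, 0, 0], 0], [[0, 0, 0], 0], [[0, 0, 0], 0]]}}

```text
time: 7.65
ee_pos: [0.4682, 0.0166, 0.0489]
eef_rot: [0.646, 0.757, -0.075, -0.065]
ft_force: [-0.9, 0.0, 0.3]
width: 0.0869
grip_force: 0.0
```

```bash
python3 - <<'E'
from bench import r,vision
import cv2,numpy as np
from h import *
s=r.read_state();c=vision.camera('wrist');cv2.imwrite('pics/w1.png',c['color'][:,:,::-1])
print(np.round(s['ee_pos'],4),np.round(s['eef_rot'],4),np.round(s['ft_force'],1))
E
```

```text
[0.4682 0.0166 0.0489] [ 0.6463  0.7566 -0.0753 -0.0646] [-0.9  0.   0.3]
```

View pics/w1.png

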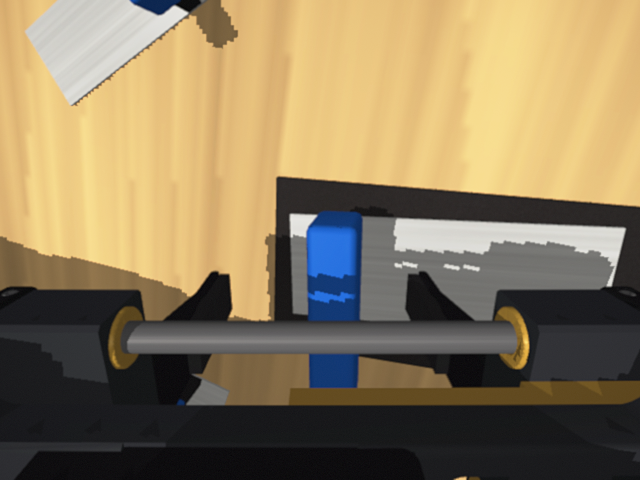

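Request:
{"name": "drive_tool", "arguments": {"series": [[[0.6, 0, 0], 0], [[0, 0, 0], 0], [[0, 0, 0], 0], [[0, 0, 0], 0], [[0, 0, 0], 0], [[0, 0, 0.6], 0], [[0, 0, 0.6], 0], [[0, 0, 0.6], 0], [[0, 0, 0.6], 0], [[0, 0, 0.6], 0]], "hand": 1, "newtons": 15}}

```text
time: 8.95
ee_pos: [0.474, 0.0165, 0.079]
eef_rot: [0.646, 0.757, -0.076, -0.065]
ft_force: [0.1, -0.2, -2.9]
width: 0.021
grip_force: 14.5
```

Request:
{"name": "drive_tool", "arguments": {"series": [[[0, 0, 0.5], 0], [[0, 0, 0.5], 0], [[0, 0, 3], 0], [[0, 0, 3], 0], [[0, 0, 2], 0], [[-1.4, -4, 0], -0.8], [[-1.4, -5, 0], -0.8], [[-1.4, -5, 0], -0.8], [[-1.4, -5, 0], -0.8], [[-0.7, -5, 0], -0.6]], "newtons": 60}}

```text
time: 10.2
ee_pos: [0.4101, -0.2249, 0.1689]
eef_rot: [0.671, 0.734, -0.073, -0.067]
ft_force: [1.8, 0.5, -1.9]
width: 0.0197
grip_force: 58.7
```

Request:
{"name": "drive_tool", "arguments": {"series": [[[-0.3, -2.7, -1], 0], [[-0.2, -2.7, -1], 0], [[0, 0, 0], 0], [[0, 0, 0], 0], [[0, 0, 0], 0], [[0, 0, 0], 0], [[0, 0, 0], 0], [[0, 0, 0], 0], [[0, 0, 0], 0], [[0, 0, 0], 0]]}}

```text
time: 11.45
ee_pos: [0.406, -0.2775, 0.1486]
eef_rot: [0.671, 0.735, -0.073, -0.067]
ft_force: [0.4, 0.8, -1.6]
width: 0.0196
grip_force: 58.7
```

```bash
python3 - <<'E'
from bench import r,vision
import cv2,numpy as np,pickle
from h import *
s=r.read_state()
D={n:vision.camera(n) for n in('top','wrist','scene')};pickle.dump((s,D),open('c1.pkl','wb'))
from scipy.spatial.transform import Rotation as Ro
R=Ro.from_quat(s['eef_rot']).as_matrix();print(np.round(s['ee_pos'],4),np.round(R,3).tolist(),np.round(s['ft_force'],1))
f=R[:,1] if R[0,1]>0 else -R[:,1]; n=-R[:,2]
tip=s['ee_pos']+.135*f-.044*n;print('tip',np.round(tip,4),'yaw',np.degrees(np.arctan2(f[1],f[0])),'tilt',np.degrees(np.arcsin(-f[2])))
side=np.cross(n,f)
for k in('top','scene'): print(k,[np.round(proj(D[k],tip+a*side),1).tolist() for a in(-.032,0,.032)])
print('wrist',[np.round(proj(D['wrist'],tip+a*side,s),1).tolist() for a in(-.032,0,.032)])
a=cv2.resize(D['top']['color'][190:300,365:455,::-1],None,fx=4,fy=4,interpolation=cv2.INTER_CUBIC)
b=cv2.resize(D['scene']['color'][225:375,170:320,::-1],None,fx=2.9,fy=2.9,interpolation=cv2.INTER_CUBIC)[:440,:435]
M=np.zeros((440,800,3),np.uint8);M[:,:360]=a;M[:b.shape[0],362:362+b.shape[1]]=b
cv2.imwrite('pics/m2.png',M);cv2.imwrite('pics/w2.png',D['wrist']['color'][:,:,::-1])
E
```

```text
[ 0.406  -0.2775  0.1486] [[-0.09, 0.976, -0.197], [0.996, 0.088, -0.017], [0.0, -0.198, -0.98]] [ 0.4  0.8 -1.6]
tip [ 0.5291 -0.2663  0.0788] yaw 5.179149490634673 tilt 11.421209618246738
top [[422.5, 245.7], [411.2, 247.1], [399.8, 248.4]]
scene [[223.9, 296.8], [233.6, 287.7], [243.1, 279.0]]
wrist [[537.0, 311.5], [546.6, 263.3], [557.1, 210.7]]
```

View pics/m2.png

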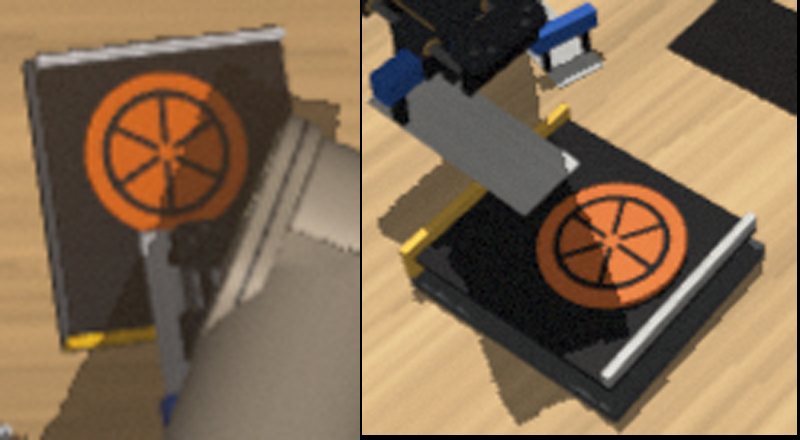

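View pics/w2.png

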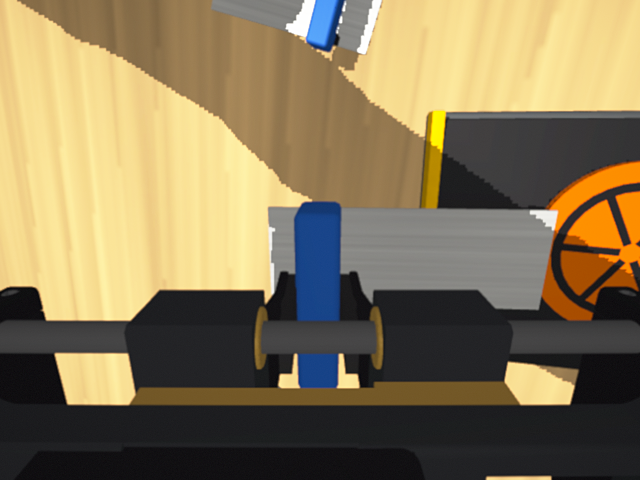

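```bash
python3 - <<'E'
import pickle,numpy as np
from h import *
s,D=pickle.load(open('c1.pkl','rb'))
w=D['wrist'];u=np.array([np.cos(np.radians(5.2)),np.sin(np.radians(5.2))])
tip=np.array([.5291,-.2663])
for z in(.033,.037,.041):
    print(z)
    for nm,p,dz in(('rail rear top',(430,160),.01),('rail front top',(444,160),.01),('disc c',(628,253),.009),('disc edge',(550,217),.009)):
        X=at_z(w,p,z+dz,s); print(' ',nm,np.round(X,4),'ahead of tip',np.round((X[:2]-tip)@u,4))
    for nm,p,dz in(('disc c',(406.8,228),.009),('disc back',(407,248),.009),('disc front',(406.5,208.2),.009),('rail L',(65/4+365,345/4+190),.01)):
        X=at_z(D['top'],p,z+dz); print('  top',nm,np.round(X,4),np.round((X[:2]-tip)@u,4))
E
```

```text
0.033
  rail rear top [ 0.4563 -0.2173  0.043 ] ahead of tip -0.0681
  rail front top [ 0.4652 -0.2163  0.043 ] ahead of tip -0.0591
  disc c [ 0.592 -0.263  0.042] ahead of tip 0.0629
  disc edge [ 0.5394 -0.2458  0.042 ] ahead of tip 0.0121
  top disc c [ 0.5887 -0.2632  0.042 ] 0.0596
  top disc back [ 0.5313 -0.2609  0.042 ] 0.0026
  top disc front [ 0.6462 -0.2654  0.042 ] 0.1167
  top rail L [ 0.4531 -0.1839  0.043 ] -0.0682
0.037
  rail rear top [ 0.4558 -0.217   0.047 ] ahead of tip -0.0685
  rail front top [ 0.4647 -0.216   0.047 ] ahead of tip -0.0596
  disc c [ 0.5894 -0.2619  0.046 ] ahead of tip 0.0605
  disc edge [ 0.5377 -0.245   0.046 ] ahead of tip 0.0105
  top disc c [ 0.5881 -0.2625  0.046 ] 0.0591
  top disc back [ 0.5308 -0.2602  0.046 ] 0.0022
  top disc front [ 0.6455 -0.2646  0.046 ] 0.116
  top rail L [ 0.4528 -0.1834  0.047 ] -0.0684
0.041
  rail rear top [ 0.4554 -0.2166  0.051 ] ahead of tip -0.0689
  rail front top [ 0.4641 -0.2157  0.051 ] ahead of tip -0.0602
  disc c [ 0.5869 -0.2608  0.05  ] ahead of tip 0.058
  disc edge [ 0.536  -0.2442  0.05  ] ahead of tip 0.0089
  top disc c [ 0.5875 -0.2618  0.05  ] 0.0585
  top disc back [ 0.5303 -0.2595  0.05  ] 0.0018
  top disc front [ 0.6447 -0.2639  0.05  ] 0.1153
  top rail L [ 0.4526 -0.1829  0.051 ] -0.0687
```

Request:
{"name": "drive_tool", "arguments": {"series": [[[-0.25, 0, -0.7], 0], [[0, 0, -0.8], 0], [[0, 0, -0.8], 0], [[0, 0, -0.6], 0], [[0, 0, -0.4], 0], [[0, 0, -0.1], 0], [[0, 0, 0], 0], [[0, 0, 0], 0], [[0, 0, 0], 0], [[0, 0, 0], 0]]}}

```text
time: 12.85
ee_pos: [0.4026, -0.2779, 0.1164]
eef_rot: [0.671, 0.734, -0.074, -0.068]
ft_force: [-11.2, 3.3, 20.5]
width: 0.0198
grip_force: 60.3
```

```bash
python3 - <<'E'
from bench import r,vision
import cv2,numpy as np,pickle
from h import *
s=r.read_state();print(np.round(s['ee_pos'],4),np.round(s['ft_force'],1),np.round(s['torque'],2))
D={n:vision.camera(n) for n in('wrist','scene','top')};pickle.dump((s,D),open('c2.pkl','wb'))
b=cv2.resize(D['scene']['color'][225:375,170:320,::-1],None,fx=3,fy=3,interpolation=cv2.INTER_CUBIC)
a=cv2.resize(D['wrist']['color'][90:350,400:640,::-1],None,fx=1.45,fy=1.45)
M=np.zeros((450,800,3),np.uint8);M[:,:450]=b;M[:a.shape[0],450:450+a.shape[1]]=a
cv2.imwrite('pics/m3.png',M)
E
```

```text
[ 0.4026 -0.2779  0.1164] [-11.2   3.3  20.5] [ 0.87  2.31 -0.11]
```

View pics/m3.png

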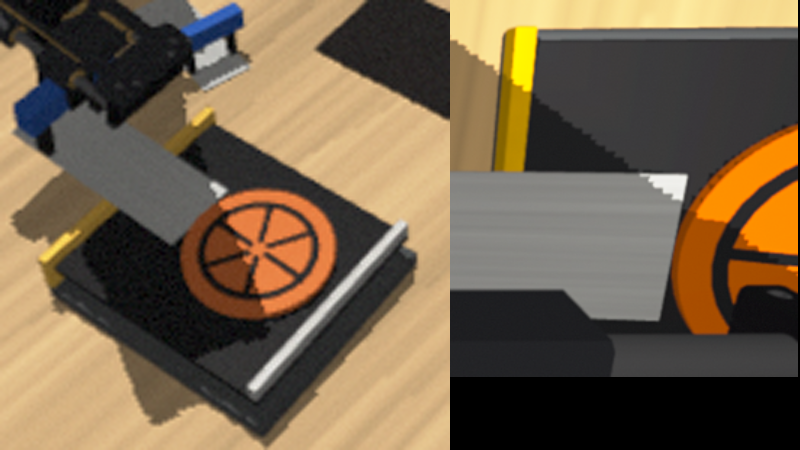

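```bash
python3 - <<'E'
import pickle,numpy as np,cv2
from h import *
def mask(c):
    hsv=cv2.cvtColor(c['color'],cv2.COLOR_RGB2HSV);return cv2.inRange(hsv,(5,140,60),(18,255,255))
s1,D1=pickle.load(open('c1.pkl','rb'));s2,D2=pickle.load(open('c2.pkl','rb'));s0,D0=pickle.load(open('c0.pkl','rb'))
for D in(D0,D1,D2):
    for k in('scene','top'):
        m=mask(D[k]);n,l,st,ce=cv2.connectedComponentsWithStats(m);
        box=(slice(250,350),slice(200,320)) if k=='scene' else (slice(195,260),slice(375,440))
        mm=np.zeros_like(m);mm[box]=m[box];p=cv2.findNonZero(mm);h=cv2.convexHull(p)
        print(k,len(p),cv2.boundingRect(p),np.round(np.ravel(cv2.fitEllipse(h)[0]),1),round(cv2.contourArea(h)))
w=D2['wrist']['color']
for y in(240,266,290): print(y,[tuple(int(v) for v in w[y,x]) for x in range(540,572,3)])
b=cv2.resize(D2['scene']['color'][265:325,215:275,::-1],None,fx=8,fy=8,interpolation=cv2.INTER_NEAREST)
cv2.imwrite('pics/z1.png',b)
E
```

```text
scene 1521 (230, 288, 52, 44) [255.7 309.2] 1751
top 1211 (386, 208, 41, 41) [406.1 227.8] 1314
scene 1492 (230, 288, 52, 44) [255.8 309.2] 1751
top 1129 (386, 208, 41, 40) [405.9 227.5] 1274
scene 1488 (230, 288, 52, 44) [255.8 309.2] 1744
top 1163 (386, 208, 41, 41) [405.9 227.8] 1300
240 [(135, 135, 132), (134, 134, 131), (135, 135, 131), (135, 135, 131), (135, 135, 132), (136, 136, 132), (63, 64, 63), (83, 42, 21), (127, 60, 5), (137, 64, 2), (204, 92, 0)]
266 [(134, 135, 130), (134, 134, 130), (134, 134, 131), (134, 134, 131), (117, 118, 117), (127, 58, 0), (147, 69, 0), (170, 79, 0), (169, 79, 0), (169, 79, 0), (169, 79, 0)]
290 [(139, 139, 136), (138, 138, 134), (141, 141, 137), (33, 32, 32), (28, 26, 27), (123, 57, 5), (166, 77, 0), (169, 79, 0), (169, 79, 0), (168, 78, 0), (169, 79, 0)]
```

View pics/z1.png

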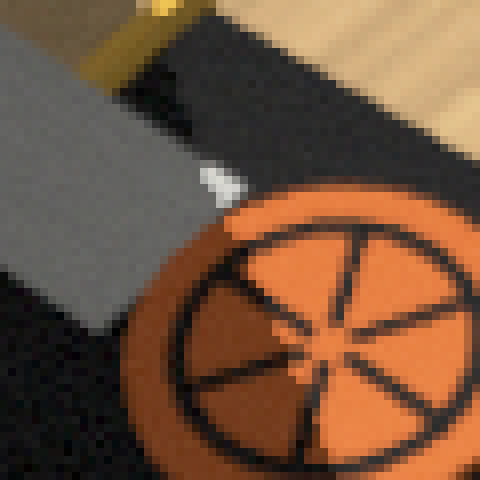

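Request:
{"name": "drive_tool", "arguments": {"series": [[[0, 0, 0.06], 0], [[0, 0, 0.06], 0], [[0, 0, 0.06], 0], [[0, 0, 0], 0], [[0, 0, 0], 0], [[0, 0, 0], 0], [[0, 0, 0], 0], [[0, 0, 0], 0], [[0, 0, 0], 0], [[0, 0, 0], 0]]}}

```text
time: 14.25
ee_pos: [0.4033, -0.2777, 0.1173]
eef_rot: [0.671, 0.735, -0.073, -0.067]
ft_force: [-5.8, 1.6, 9.1]
width: 0.02
grip_force: 59.4
```

Request:
{"name": "drive_tool", "arguments": {"series": [[[0, 0, 0.05], 0], [[0.2, 0.02, 0], 0], [[0.3, 0.03, 0], 0], [[0.3, 0.03, 0], 0], [[0.3, 0.03, 0], 0], [[0.3, 0.03, 0], 0], [[0.2, 0.02, 0], 0], [[0, 0, 0], 0], [[0, 0, 0], 0], [[0, 0, 0], 0]]}}

```text
time: 15.5
ee_pos: [0.4195, -0.2759, 0.117]
eef_rot: [0.671, 0.735, -0.073, -0.067]
ft_force: [0.1, 0.3, -2.6]
width: 0.0196
grip_force: 58.6
```

```bash
python3 - <<'E'
import numpy as np,cv2,pickle
from bench import r,vision
from h import *
s=r.read_state()
D={n:vision.camera(n) for n in('wrist','scene','top')};pickle.dump((s,D),open('c3.pkl','wb'))
from scipy.spatial.transform import Rotation as Ro
R=Ro.from_quat(s['eef_rot']).as_matrix();f=R[:,1];n=-R[:,2];tip=s['ee_pos']+.135*f-.044*n;side=np.cross(n,f)
print(np.round(s['ee_pos'],4),'tip',np.round(tip,4),'scene pred',[np.round(proj(D['scene'],tip+a*side),1).tolist() for a in(-.032,0,.032)],'wrist pred',[np.round(proj(D['wrist'],tip+a*side,s),1).tolist() for a in(-.032,0,.032)])
for k,box in(('scene',(slice(250,350),slice(200,320))),('top',(slice(190,260),slice(375,440)))):
    m=cv2.inRange(cv2.cvtColor(D[k]['color'],cv2.COLOR_RGB2HSV),(5,140,60),(18,255,255));mm=np.zeros_like(m);mm[box]=m[box];p=cv2.findNonZero(mm);h=cv2.convexHull(p)
    print(k,len(p),cv2.boundingRect(p),np.round(cv2.fitEllipse(h)[0],1),cv2.contourArea(h))
b=cv2.resize(D['scene']['color'][265:325,205:285,::-1],None,fx=5,fy=5,interpolation=cv2.INTER_NEAREST)
a=cv2.resize(D['wrist']['color'][90:350,400:640,::-1],None,fx=1.6,fy=1.6)
M=np.zeros((420,790,3),np.uint8);M[:300,:400]=b;M[:416,402:402+a.shape[1]]=a;cv2.imwrite('pics/m4.png',M)
E
```

```text
[ 0.4195 -0.2759  0.117 ] tip [ 0.5427 -0.2647  0.0471] scene pred [[230.3, 308.1], [239.8, 299.0], [248.9, 290.2]] wrist pred [[537.0, 311.5], [546.6, 263.3], [557.1, 210.7]]
scene 1481 (208, 266, 79, 68) [247.  300.2] 3180.5
top 1138 (385, 204, 42, 40) [405.1 223.7] 1282.5
```

View pics/m4.png

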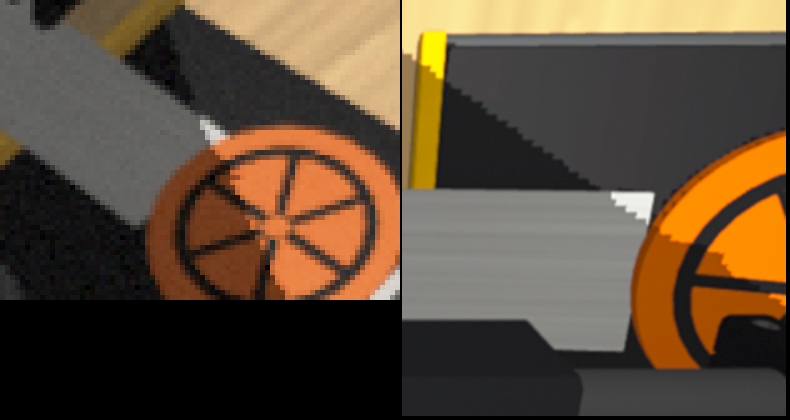

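Request:
{"name": "drive_tool", "arguments": {"series": [[[-0.2, -0.02, 0], 0], [[0, 0, 0], 0], [[0, 0, -0.06], 0], [[0, 0, -0.06], 0], [[0, 0, -0.06], 0], [[0, 0, -0.06], 0], [[0, 0, -0.06], 0], [[0, 0, 0], 0], [[0, 0, 0], 0], [[0, 0, 0], 0]]}}

```text
time: 16.9
ee_pos: [0.4169, -0.2764, 0.1155]
eef_rot: [0.671, 0.734, -0.074, -0.068]
ft_force: [-9.0, 3.3, 17.8]
width: 0.0199
grip_force: 59.6
```

```bash
python3 - <<'E'
import numpy as np,pickle
from bench import r
from scipy.spatial.transform import Rotation as Ro
A=np.array
s1,s2,s3=[pickle.load(open(f'c{i}.pkl','rb'))[0] for i in(1,2,3)]
s4=r.read_state()
for s in(s1,s2,s3,s4): print(np.round(s['ee_pos'],4),np.round(s['ft_force'],2),np.round(s['torque'],3),np.round(s['joint_torque'],2))
R=Ro.from_quat(s4['eef_rot']).as_matrix();f=R[:,1];n=-R[:,2]
for s,b in((s2,s3),(s4,s3)):
    F=A(s['ft_force'])-A(b['ft_force']);T=A(s['torque'])-A(b['torque'])
    p=np.cross(F,T)/(F@F);u=F/np.linalg.norm(F)
    print('line p0',np.round(p,3),'dir',np.round(u,3),'resid',round(float(T@u),3))
    for L in(0,.1,.15,.2,.25): # ref point = TCP + L*n ; intersect with blade underside plane
        o=L*n; q=p+o; # relative TCP
        k=(-.044-q@n)/(u@n); X=q+k*u; print(L,'ahead of grip along blade',round(float(X@f),3),'side',round(float(X@np.cross(n,f)),3))
E
```

```text
[ 0.406  -0.2775  0.1486] [ 0.38  0.83 -1.61] [-0.005 -0.363  0.042] [-2.000e-02 -4.992e+01  3.020e+00 -3.593e+01  5.500e-01  1.070e+00
  1.000e-02]
[ 0.4026 -0.2779  0.1164] [-11.18   3.34  20.52] [ 0.868  2.307 -0.115] [ -1.54 -41.4    1.3  -32.47  -0.37  -3.63  -0.14]
[ 0.4195 -0.2759  0.117 ] [ 0.05  0.33 -2.63] [ 0.063 -0.366  0.009] [ 1.000e-02 -5.301e+01  3.720e+00 -3.492e+01  5.500e-01  1.080e+00
  1.000e-02]
[ 0.4169 -0.2764  0.1155] [-9.04  3.25 17.83] [ 0.715  1.986 -0.129] [ -1.08 -44.48   2.03 -32.49  -0.21  -2.83  -0.07]
line p0 [-0.093  0.026 -0.048] dir [-0.433  0.116  0.894] resid -0.149
0 ahead of grip along blade -0.095 side 0.038
0.1 ahead of grip along blade -0.02 side 0.018
0.15 ahead of grip along blade 0.017 side 0.009
0.2 ahead of grip along blade 0.055 side -0.001
0.25 ahead of grip along blade 0.092 side -0.011
line p0 [-0.095  0.024 -0.046] dir [-0.403  0.129  0.906] resid -0.084
0 ahead of grip along blade -0.095 side 0.036
0.1 ahead of grip along blade -0.026 side 0.016
0.15 ahead of grip along blade 0.009 side 0.005
0.2 ahead of grip along blade 0.044 side -0.005
0.25 ahead of grip along blade 0.078 side -0.015
```

```bash
cat > fit.py <<'E'
import numpy as np,pickle
from h import *
from scipy.optimize import least_squares
from scipy.spatial.transform import Rotation as Ro
s1,D1=pickle.load(open('c1.pkl','rb'));s3,D3=pickle.load(open('c3.pkl','rb'))
def dock(p,X):
    c,s=np.cos(p[2]),np.sin(p[2]);return np.array([p[0]+c*X[0]-s*X[1],p[1]+s*X[0]+c*X[1],p[3]+X[2]])
obs=[('top',(-.115,.095,.01),(381.3,275.7)),('top',(-.115,-.095,.01),(447.3,267.3)),('top',(.086,.09,.014),(374,204.7)),('top',(.086,-.09,.014),(435.7,198)),
('scene',(-.115,.095,.01),(240,263.6)),('scene',(-.115,-.095,.01),(186.6,311.2)),('scene',(.086,.09,.014),(305.2,301.6)),('scene',(.086,-.09,.014),(254.1,355)),
('wrist',(-.115,.095,.01),(438,111)),('top','d',(406.1,227.8)),('scene','d',(255.7,309.2)),('wrist','d',(628,253))]
def res(p):
    o=[]
    for k,X,uv in obs:
        X=(p[4],p[5],.009) if X=='d' else X
        o+=list(proj(D1[k],dock(p,X),s1)-uv)
    return np.array(o)
q=least_squares(res,[.578,-.267,.09,.04,.01,.0],loss='soft_l1').x
print('dock',np.round(q,4),'\nres',np.round(res(q),1).tolist())
for z in(.037,.05):
    g=least_squares(lambda v:res(np.r_[v[:3],z,v[3:]]),np.delete(q,3),loss='soft_l1');print('Zp',z,'cost',g.cost,'free',.5*0+least_squares(res,q,loss='soft_l1').cost)
def scr(p,s,X):
    R=Ro.from_quat(s['eef_rot']).as_matrix();f,n=R[:,1],-R[:,2];sd=np.cross(n,f)
    ca,sa=np.cos(p[1]),np.sin(p[1]);f2=ca*f-sa*n;n2=sa*f+ca*n   # extra nose-down
    return np.array(s['ee_pos'])+(.011+p[0])*n+p[2]*sd+X[0]*f2+X[1]*sd+(X[2]-.055)*n2
def sres(p,s,D,ob): return np.concatenate([proj(D[k],scr(p,s,X),s)-np.array(uv) for k,X,uv in ob])
L,Rr,B=(.135,.032,0),(.135,-.032,0),(-.035,.032,0)
for s,D,ob in((s1,D1,[('scene',L,(243.8,281)),('scene',Rr,(226.2,298.4)),('wrist',L,(557,210)),('wrist',Rr,(541,309)),('wrist',B,(269,207)),('top',L,(400.5,248))]),
 (s3,D3,[('scene',L,(250.6,292.6)),('scene',Rr,(232,310)),('wrist',L,(556.9,210.6)),('wrist',Rr,(538.7,309.4))])):
    g=least_squares(sres,[0,0,0],args=(s,D,ob));t=scr(g.x,s,(.135,0,0))
    print('slide,extra tilt deg,lat',np.round(g.x*[1,57.3,1],4),'res',np.round(g.fun,1).tolist(),'tip',np.round(t,4),'rail clear pt',np.round(scr(g.x,s,(.078,0,0)),4))
E
python3 fit.py
```

```text
dock [ 0.5797 -0.2684  0.1009  0.035   0.0115  0.005 ] 
res [0.5, -0.4, 0.6, -0.8, -0.4, 0.4, -0.4, -0.5, -0.7, -1.6, -3.5, 2.1, -1.4, -2.1, -0.9, 0.8, 0.4, -0.8, 0.4, -0.5, -0.4, 1.0, -0.1, -0.4]
Zp 0.037 cost 10.433678374713107 free 9.9265696394205
Zp 0.05 cost 33.159923688829195 free 9.9265696394205
slide,extra tilt deg,lat [-1.5100e-02 -4.4976e+00 -1.0000e-03] res [0.2, 0.2, -1.4, 0.7, 1.7, 0.7, -2.1, 0.5, -0.5, -1.4, -0.7, -0.5] tip [ 0.5322 -0.2671  0.0738] rail clear pt [ 0.4758 -0.2722  0.0806]
slide,extra tilt deg,lat [-1.5200e-02 -4.3033e+00 -1.1000e-03] res [-0.9, -0.1, -0.9, 0.5, 0.8, -0.1, -0.6, -0.3] tip [ 0.5454 -0.2655  0.0415] rail clear pt [ 0.4891 -0.2706  0.0486]
```

Request:
{"name": "drive_tool", "arguments": {"series": [[[-0.5, 0, 2.5], 0], [[-0.5, 0, 3], 0], [[-2.5, 3.7, 0.2], 0], [[-2.5, 3.7, 0.2], 0], [[-2.5, 3.7, 0.2], 0], [[-2.5, 3.7, 0.2], 0], [[-2.5, 3.7, 0.2], 0], [[-2.5, 3.7, 0], 0], [[-2.5, 3.7, 0], 0], [[-2.3, 3.7, 0], 0]]}}

```text
time: 18.15
ee_pos: [0.2088, 0.021, 0.179]
eef_rot: [0.671, 0.735, -0.073, -0.067]
ft_force: [0.9, 0.9, -2.4]
width: 0.0198
grip_force: 58.7
```

Request:
{"name": "drive_tool", "arguments": {"series": [[[-2.5, -0.2, 0], 0], [[-2.5, -0.2, 0], 0], [[-2, -0.2, 0], 0], [[0, 0, 0], 0], [[0, 0, 0], 0], [[0, 0, 0], 0], [[0, 0, 0], 0], [[0, 0, 0], 0], [[0, 0, 0], 0], [[0, 0, 0], 0]]}}

```text
time: 19.4
ee_pos: [0.166, 0.017, 0.1646]
eef_rot: [0.669, 0.733, -0.088, -0.084]
ft_force: [0.4, -0.5, -2.2]
width: 0.0196
grip_force: 58.7
```

Request:
{"name": "drive_tool", "arguments": {"series": [[[-2, -0.2, 0], 0], [[0, 0, 0], 0], [[3.2, -3.7, 0.6], 0], [[3.2, -3.7, 0.6], 0], [[3.2, -3.7, 0.4], 0], [[3.2, -3.7, 0], 0], [[3.2, -3.7, 0], 0], [[3.2, -3.7, 0], 0], [[3.2, -3.7, 0], 0], [[2.6, -3.7, 0], 0]]}}

```text
time: 20.65
ee_pos: [0.4099, -0.2811, 0.1746]
eef_rot: [0.668, 0.733, -0.094, -0.091]
ft_force: [-0.0, 0.2, -0.8]
width: 0.0196
grip_force: 58.9
```

Request:
{"name": "drive_tool", "arguments": {"series": [[[0, 0, -1], 0], [[0, 0, -0.5], 0], [[0, 0, 0], 0], [[0, 0, 0], 0], [[0, 0, 0], 0], [[0, 0, 0], 0], [[0, 0, 0], 0], [[0, 0, 0], 0], [[0, 0, 0], 0], [[0, 0, 0], 0]]}}

```text
time: 21.9
ee_pos: [0.4083, -0.2799, 0.1598]
eef_rot: [0.668, 0.732, -0.094, -0.091]
ft_force: [-0.2, -0.3, -1.3]
width: 0.0199
grip_force: 58.9
```

```bash
python3 - <<'E'
from bench import r,vision
import cv2,numpy as np,pickle
from h import *
s=r.read_state();D={n:vision.camera(n) for n in('wrist','scene','top')};pickle.dump((s,D),open('c4.pkl','wb'))
print(np.round(s['ee_pos'],4),np.round(s['eef_rot'],4),np.round(s['ft_force'],1))
T=D['scene']['color'][225:365,170:320,::-1]
b=cv2.resize(T,None,fx=3,fy=3,interpolation=cv2.INTER_NEAREST)
a=cv2.resize(D['wrist']['color'][100:340,250:600,::-1],None,fx=1,fy=1)
t=cv2.resize(D['top']['color'][195:285,370:450,::-1],None,fx=2,fy=2,interpolation=cv2.INTER_NEAREST)
M=np.zeros((425,800,3),np.uint8);M[:420,:450]=b;M[:240,450:800]=a;M[242:422,450:610]=t;cv2.imwrite('pics/m5.png',M)
E
```

```text
[ 0.4083 -0.2799  0.1598] [ 0.6682  0.7324 -0.0942 -0.0907] [-0.2 -0.3 -1.3]
```

View pics/m5.png

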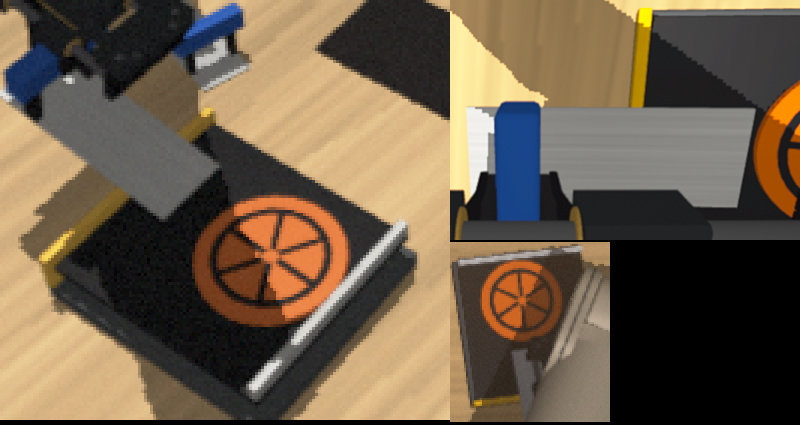

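```bash
cat >> fit.py <<'E'
print('--- c4')
s,D=pickle.load(open('c4.pkl','rb'))
ob=[('scene',L,(243.3,281)),('scene',Rr,(225,297.7)),('wrist',L,(555,208)),('wrist',Rr,(540,307)),('wrist',B,(267,208)),('top',L,(401.5,248))]
g=least_squares(sres,[0,0,0],args=(s,D,ob));t=scr(g.x,s,(.135,0,0));b=scr(g.x,s,(0,0,0))
print('fit',np.round(g.x*[1,57.3,1],4),np.round(g.fun,1).tolist(),'tip',np.round(t,4),'tilt',np.degrees(np.arcsin((b-t)[2]/.135)),'yaw',np.degrees(np.arctan2(*(t-b)[1::-1])))
for z in(.036,.040):
    m=cv2.inRange(cv2.cvtColor(D['top']['color'],cv2.COLOR_RGB2HSV),(5,140,60),(18,255,255));mm=m*0;mm[190:260,375:440]=m[190:260,375:440]
    c=cv2.fitEllipse(cv2.convexHull(cv2.findNonZero(mm)))[0]
    for k,uv in(('top',c),('scene',(272/3+170,260/3+225))):
        X=at_z(D[k],uv,z+.009);u=np.array([np.cos(.094),np.sin(.094)]);v=np.array([-u[1],u[0]]);d=X[:2]-t[:2]
        print(z,k,np.round(uv,1),np.round(X,4),'ahead of tip',np.round(d@u,4),'left',np.round(d@v,4))
    X=at_z(D['wrist'],(639+.0-450+250,60+100),z+.01,s);X2=at_z(D['wrist'],(651-450+250,60+100),z+.01,s);print('rail rear/front ahead of tip',[(round(float((a[:2]-t[:2])@u),4)) for a in(X,X2)])
E
python3 fit.py | sed -n '/c4/,$p'
```

```text
--- c4
fit [-1.3800e-02 -3.6523e+00 -4.0000e-04] [-1.1, -1.0, -2.0, 0.4, 1.9, 1.4, -2.7, 1.1, -0.4, -2.7, -0.9, 0.7] tip [ 0.5286 -0.2688  0.0766] tilt 11.374554111892595 yaw 5.2802995723911055
0.036 top [405.1 223.8] [ 0.6005 -0.2584  0.045 ] ahead of tip 0.0726 left 0.0036
0.036 scene [260.7 311.7] [ 0.6034 -0.2575  0.045 ] ahead of tip 0.0755 left 0.0042
rail rear/front ahead of tip [-0.0658, -0.058]
0.04 top [405.1 223.8] [ 0.5999 -0.2577  0.049 ] ahead of tip 0.072 left 0.0044
0.04 scene [260.7 311.7] [ 0.6057 -0.2594  0.049 ] ahead of tip 0.0776 left 0.0021
rail rear/front ahead of tip [-0.066, -0.0584]
```

Request:
{"name": "drive_tool", "arguments": {"series": [[[0.5, 0.2, -0.5], 0], [[0.5, 0.25, -0.7], 0], [[0, 0, -0.8], 0], [[0, 0, -0.6], 0], [[0, 0, -0.4], 0], [[0, 0, -0.2], 0], [[0, 0, 0], 0], [[0, 0, 0], 0], [[0, 0, 0], 0], [[0, 0, 0], 0]]}}

```text
time: 23.3
ee_pos: [0.4184, -0.2755, 0.1279]
eef_rot: [0.668, 0.732, -0.094, -0.091]
ft_force: [-0.0, -0.4, -2.3]
width: 0.02
grip_force: 58.9
```

Request:
{"name": "drive_tool", "arguments": {"series": [[[0, 0, -0.05], 0], [[0, 0, -0.05], 0], [[0, 0, -0.05], 0], [[0, 0, -0.05], 0], [[0, 0, -0.05], 0], [[0, 0, -0.05], 0], [[0, 0, 0], 0], [[0, 0, 0], 0], [[0, 0, 0], 0], [[0, 0, 0], 0]]}}

```text
time: 24.55
ee_pos: [0.4183, -0.2755, 0.1249]
eef_rot: [0.668, 0.732, -0.094, -0.091]
ft_force: [-1.7, -0.2, 0.1]
width: 0.0195
grip_force: 59.0
```

Request:
{"name": "drive_tool", "arguments": {"series": [[[0, 0, -0.03], 0], [[0, 0, -0.03], 0], [[0, 0, -0.03], 0], [[0, 0, 0], 0], [[0, 0, 0], 0], [[0, 0, 0], 0], [[0, 0, 0], 0], [[0, 0, 0], 0], [[0, 0, 0], 0], [[0, 0, 0], 0]]}}

```text
time: 25.8
ee_pos: [0.4183, -0.2755, 0.124]
eef_rot: [0.668, 0.732, -0.094, -0.091]
ft_force: [-3.3, 0.0, 2.3]
width: 0.02
grip_force: 59.3
```

```bash
cat > con.py <<'E'
import numpy as np,pickle
from bench import r
from scipy.spatial.transform import Rotation as Ro
A=np.array
b=pickle.load(open('c4.pkl','rb'))[0];s=r.read_state()
R=Ro.from_quat(s['eef_rot']).as_matrix();f=R[:,1];n=-R[:,2]
F=A(s['ft_force'])-A([0,0,-2.2]);T=A(s['torque'])-A(b['torque']);p=np.cross(F,T)/(F@F);u=F/np.linalg.norm(F);q=p+.23*n
k=(-.058-q@n)/(u@n);X=q+k*u;print(np.round(s['ee_pos'],4),'F',np.round(F,1),'T',np.round(T,2),'ahead',round(float(X@f),3),'side',round(float(X@np.cross(n,f)),3))
E
python3 con.py
```

```text
[ 0.4183 -0.2755  0.124 ] F [-3.3  0.   4.5] T [-0.03  0.49 -0.07] ahead 0.22 side -0.027
```

Request:
{"name": "drive_tool", "arguments": {"series": [[[0.3, 0.03, 0], 0], [[0.4, 0.04, 0], 0], [[0.4, 0.04, 0], 0], [[0.4, 0.04, 0], 0], [[0.4, 0.04, 0], 0], [[0.4, 0.04, 0], 0], [[0.4, 0.04, 0], 0], [[0.3, 0.03, 0], 0], [[0, 0, 0], 0], [[0, 0, 0], 0]]}}

```text
time: 27.05
ee_pos: [0.4487, -0.2724, 0.1239]
eef_rot: [0.668, 0.733, -0.094, -0.09]
ft_force: [-0.9, 0.9, 0.7]
width: 0.0196
grip_force: 59.3
```

```bash
cat > chk.py <<'E'
import numpy as np,cv2,pickle,sys
from bench import r,vision
from h import *
s=r.read_state();print(np.round(s['ee_pos'],4),np.round(s['ft_force'],1),s['time'])
for k,box in(('scene',(slice(250,350),slice(215,320))),('top',(slice(185,260),slice(370,440)))):
    c=vision.camera(k);m=cv2.inRange(cv2.cvtColor(c['color'],cv2.COLOR_RGB2HSV),(5,170,60),(16,255,255));mm=m*0;mm[box]=m[box]
    n,l,st,ce=cv2.connectedComponentsWithStats(mm);i=1+np.argmax(st[1:,4]);h=cv2.convexHull(cv2.findNonZero((l==i).astype(np.uint8)))
    print(k,st[i],np.round(cv2.fitEllipse(h)[0],1),np.round(cv2.fitEllipse(h)[1],1))
E
python3 chk.py; python3 con.py
```

```text
[ 0.4487 -0.2724  0.1239] [-0.9  0.9  0.7] 27.05
scene [234 290  52  45 672] [259.7 311.9] [43.6 51.4]
top [386 204  34  39 289] [404.1 222.2] [37.3 39. ]
[ 0.4487 -0.2724  0.124 ] F [ 0.1 -0.6  2.9] T [-0.12 -0.22 -0.04] ahead 0.143 side 0.021
```

Request:
{"name": "drive_tool", "arguments": {"series": [[[0.3, 0.03, -0.03], 0], [[0.4, 0.04, -0.03], 0], [[0.4, 0.04, 0], 0], [[0.4, 0.04, 0], 0], [[0.4, 0.04, 0], 0], [[0.4, 0.04, 0], 0], [[0.4, 0.04, 0], 0], [[0.4, 0.04, 0], 0], [[0.3, 0.03, 0], 0], [[0, 0, 0], 0]]}}

```text
time: 28.4
ee_pos: [0.4828, -0.2689, 0.1233]
eef_rot: [0.668, 0.733, -0.094, -0.09]
ft_force: [-2.7, -0.3, 3.1]
width: 0.0199
grip_force: 59.5
```

```bash
python3 chk.py; python3 con.py
```

```text
[ 0.4828 -0.2689  0.1233] [-2.7 -0.3  3.1] 28.4
scene [242 296  36  31 716] [259.4 310.6] [30.5 35.6]
top [387 204  27  37 235] [404.6 221.8] [36.5 37.5]
[ 0.4828 -0.2689  0.1233] F [-1.6 -0.3  4.2] T [-0.12  0.08 -0.05] ahead 0.184 side -0.022
```

Request:
{"name": "drive_tool", "arguments": {"series": [[[0.3, 0.03, 0], 0], [[0.4, 0.04, 0], 0], [[0.4, 0.04, 0], 0], [[0.4, 0.04, 0], 0], [[0.4, 0.04, 0], 0], [[0.4, 0.04, 0], 0], [[0.4, 0.04, 0], 0], [[0.4, 0.04, 0], 0], [[0.2, 0.02, 0], 0], [[0, 0, 0], 0]]}}

```text
time: 29.75
ee_pos: [0.5157, -0.2656, 0.1233]
eef_rot: [0.668, 0.733, -0.094, -0.091]
ft_force: [-3.2, 0.3, 3.2]
width: 0.0203
grip_force: 59.5
```

```bash
sed -i 's/(5,170,60)/(5,140,40)/' chk.py; python3 chk.py; python3 con.py
```

```text
[ 0.5157 -0.2656  0.1233] [-3.2  0.3  3.2] 29.75
scene [241 295  37  32 828] [259.2 310.3] [31.8 36.8]
top [387 205  12  33 173] [394.8 221. ] [15.3 30.9]
[ 0.5156 -0.2657  0.1233] F [-1.8 -0.   5.1] T [-0.08  0.21 -0.07] ahead 0.149 side -0.027
```

Request:
{"name": "drive_tool", "arguments": {"series": [[[-0.05, 0, 0.2], 0], [[-0.1, 0, 0.3], 0], [[-0.1, 0, 0.4], 0], [[-0.05, 0, 0.5], 0], [[0, 0, 0.7], 0], [[0, 0, 0.9], 0], [[0, 0, 1], 0], [[0, 0, 1], 0], [[0, 0, 0.6], 0], [[0, 0, 0.2], 0]]}}

```text
time: 31.1
ee_pos: [0.5125, -0.2658, 0.1818]
eef_rot: [0.668, 0.732, -0.094, -0.09]
ft_force: [0.4, -0.6, -2.6]
width: 0.0194
grip_force: 58.8
```

```bash
python3 chk.py; python3 con.py
```

```text
[ 0.5125 -0.2658  0.1818] [ 0.4 -0.6 -2.6] 31.1
scene [ 229  272   56   49 1780] [256.3 296. ] [47.9 55. ]
top [390 202  13  34 194] [399.2 218.5] [19.  31.8]
[ 0.5123 -0.2657  0.1814] F [0.1 0.3 0.1] T [ 0.03  0.01 -0.08] ahead -0.353 side -0.224
```

```bash
cat > disc.py <<'E'
import numpy as np,cv2,sys
from bench import r,vision
from h import *
from scipy.spatial.transform import Rotation as Ro
s=r.read_state();R=Ro.from_quat(s['eef_rot']).as_matrix();f,n=R[:,1],-R[:,2]
a=np.radians(-3.9);f2=np.cos(a)*f-np.sin(a)*n;n2=np.sin(a)*f+np.cos(a)*n;sd=np.cross(n2,f2)
grip=np.array(s['ee_pos'])+(.011-.0142)*n;tip=grip+.135*f2-.055*n2
print('TCP',np.round(s['ee_pos'],4),'tip',np.round(tip,4),'tilt',round(np.degrees(np.arcsin(-f2[2])),1),'yaw',round(np.degrees(np.arctan2(f2[1],f2[0])),1))
for k in('scene','top','wrist'):
    c=vision.camera(k);m=cv2.inRange(cv2.cvtColor(c['color'],cv2.COLOR_RGB2HSV),(5,140,40),(16,255,255))
    if k=='top': m[:150]=0;m[300:]=0;m[:,:195]=0;m[:,470:]=0
    if k=='scene': m[:150]=0;m[360:]=0;m[:,:150]=0;m[:,450:]=0
    m=cv2.morphologyEx(m,cv2.MORPH_CLOSE,np.ones((5,5)))
    n_,l,st,ce=cv2.connectedComponentsWithStats(m);i=1+np.argmax(st[1:,4]);h=cv2.convexHull(cv2.findNonZero((l==i).astype(np.uint8)))
    e=cv2.fitEllipse(h);Rc,o=cam_pose(c,s);d=Rc@ray(c,e[0])
    P=tip+.0085*n2;X=o+d*((P-o)@n2)/(d@n2);q=X-tip
    print(k,st[i],np.round(e[0],1),np.round(e[1],1),'disc top centre',np.round(X,4),'behind tip',round(float(-q@f2),4),'left',round(float(q@sd),4))
E
python3 disc.py
```

```text
TCP [ 0.5123 -0.2657  0.1814] tip [ 0.6328 -0.2542  0.0982] tilt 11.1 yaw 5.3
scene [ 229  272   55   49 2081] [256.3 296. ] [48.  54.9] disc top centre [ 0.6058 -0.2661  0.1123] behind tip 0.0302 left -0.0093
top [ 195  211   50   49 1991] [219.7 234.1] [55.9 58. ] disc top centre [0.5743 0.2584 0.1128] behind tip 0.0136 left 0.5159
wrist [ 426  210  141  111 9362] [497.  269.8] [118.5 141.9] disc top centre [ 0.6029 -0.2605  0.1128] behind tip 0.0326 left -0.0035
```

Request:
{"name": "drive_tool", "arguments": {"series": [[[0, 0.7, 0], 0], [[0, 1.5, 0], -0.3], [[-0.1, 2.5, 0], -0.7], [[-0.1, 3.5, 0], -1], [[-0.1, 4.3, 0], -1], [[-0.1, 5, 0], -1], [[-0.1, 5, 0], -1], [[-0.1, 5, 0], -1], [[-0.1, 5, 0], -1], [[-0.1, 5, 0], -1]]}}

```text
time: 32.6
ee_pos: [0.5035, 0.1119, 0.1816]
eef_rot: [0.718, 0.684, -0.088, -0.097]
ft_force: [0.8, -0.4, -2.8]
width: 0.02
grip_force: 58.8
```

Request:
{"name": "drive_tool", "arguments": {"series": [[[-0.1, 4.5, 0], -1], [[-0.1, 4, 0], -1], [[-0.1, 3.2, 0], -1], [[-0.1, 2.4, 0], -0.7], [[-0.1, 1.6, 0], -0.3], [[-0.1, 1, 0], 0], [[-0.1, 0.6, 0], 0], [[-0.1, 0.2, 0], 0], [[0, 0, 0], 0], [[0, 0, 0], 0]]}}

```text
time: 33.85
ee_pos: [0.4965, 0.2837, 0.1814]
eef_rot: [0.741, 0.658, -0.084, -0.1]
ft_force: [-0.2, 0.8, -3.8]
width: 0.0194
grip_force: 58.8
```

```bash
python3 disc.py; python3 - <<'E'
import numpy as np,cv2
from bench import r,vision
from h import *
# rack centre in scene: corners via brown mask in initial picture region
import pickle
s,D=pickle.load(open('c0.pkl','rb'))
for z in(.04,):
    print([np.round(at_z(D['scene'],p,z),4).tolist() for p in((388,202),)])
c=D['scene'];k=np.radians(-6.65);u=np.array([np.cos(k),np.sin(k)]);v=np.array([-u[1],u[0]])
print([np.round(proj(c,np.r_[np.array([.5846,.2712])+a*.065*u+b*.062*v,.04]),1).tolist() for a,b in((1,1),(1,-1),(-1,-1),(-1,1))])
E
```

```text
TCP [0.4965 0.2837 0.1814] tip [0.6168 0.2698 0.0983] tilt 11.1 yaw -6.8
scene [ 357  162   62   65 2368] [387.5 193.8] [58.7 63.2] disc top centre [0.6186 0.2125 0.1048] behind tip -0.0072 left -0.0566
top [219 211  24  34 382] [231.1 227.6] [17.4 38.7] disc top centre [0.5917 0.2278 0.1105] behind tip 0.0219 left -0.0447
wrist [  396   139   203   182 16771] [492.2 227.9] [222.2 235.8] disc top centre [0.5833 0.296  0.1142] behind tip 0.0387 left 0.0221
[[0.6016, 0.253, 0.04]]
[[417.8, 197.9], [389.6, 217.4], [355.7, 194.9], [384.1, 177.2]]
```

```bash
cat > disc2.py <<'E'
import numpy as np,cv2
from bench import r,vision
from h import *
from scipy.spatial.transform import Rotation as Ro
s=r.read_state();R=Ro.from_quat(s['eef_rot']).as_matrix();f,n=R[:,1],-R[:,2]
a=np.radians(-3.9);f2=np.cos(a)*f-np.sin(a)*n;n2=np.sin(a)*f+np.cos(a)*n;sd=np.cross(n2,f2)
tip=np.array(s['ee_pos'])-.0032*n+.135*f2-.055*n2
for k,lo,hi in(('scene',(5,120,170),(16,255,255)),('wrist',(5,225,60),(20,255,255)),('top',(5,200,120),(16,255,255))):
    c=vision.camera(k);cv2.imwrite(f'pics/q_{k}.png',c['color'][:,:,::-1]);m=cv2.inRange(cv2.cvtColor(c['color'],cv2.COLOR_RGB2HSV),lo,hi)
    if k!='wrist': m[:140]=0;m[300:]=0;m[:,:150]=0;m[:,470:]=0
    m=cv2.morphologyEx(m,cv2.MORPH_CLOSE,np.ones((7,7)))
    n_,l,st,ce=cv2.connectedComponentsWithStats(m);i=1+np.argmax(st[1:,4]);h=cv2.convexHull(cv2.findNonZero((l==i).astype(np.uint8)))
    e=cv2.fitEllipse(h);Rc,o=cam_pose(c,s)
    print(k,st[i],np.round(e[0],1),np.round(e[1],1))
    # predicted rim box for a disc 32 mm behind tip, fit disc pos by matching hull points to rim
    from scipy.optimize import least_squares
    pts=h[:,0,:].astype(float);W=[]
    P=tip+.011*n2
    for uv in pts: d=Rc@ray(c,uv);X=o+d*((P-o)@n2)/(d@n2);q=X-tip;W.append((q@f2,q@sd))
    W=np.array(W);W=W[(st[i,0]+2<=pts[:,0])|True]
    g=least_squares(lambda p:np.hypot(*(W-p).T)-.058,[-.032,0],loss='soft_l1',f_scale=.001)
    print('  centre along blade from tip',np.round(g.x,4),'rms',np.round(np.sqrt(np.mean(g.fun**2)),4),'n',len(W))
E
python3 disc2.py
```

```text
scene [384 162  27  26 181] [396. 175.] [18.8 33.9]
  centre along blade from tip [-0.031  -0.0078] rms 0.0026 n 10
wrist [  397   177   200   143 16253] [499. 259.] [161.4 201.5]
  centre along blade from tip [-0.0356 -0.0066] rms 0.0041 n 48
top [235 231   3   5   7] [236.1 233.2] [1.7 4.7]
  centre along blade from tip [-0.0195 -0.0064] rms 0.0015 n 5
```

Request:
{"name": "drive_tool", "arguments": {"series": [[[0, 0, -0.3], 0], [[0, 0, -0.6], 0], [[0, 0, -0.8], 0], [[0, 0, -0.9], 0], [[0, 0, -0.9], 0], [[0, 0, -0.8], 0], [[0, 0, -0.5], 0], [[0, 0, -0.3], 0], [[0, 0, -0.2], 0], [[0, 0, 0], 0]]}}

```text
time: 35.4
ee_pos: [0.4963, 0.2843, 0.1284]
eef_rot: [0.741, 0.659, -0.084, -0.1]
ft_force: [-0.8, -0.0, -2.8]
width: 0.0197
grip_force: 58.8
```

Request:
{"name": "drive_tool", "arguments": {"series": [[[0, 0, -0.1], 0], [[0, 0, -0.2], 0], [[0, 0, -0.2], 0], [[0, 0, -0.2], 0], [[0, 0, -0.2], 0], [[0, 0, -0.2], 0], [[0, 0, -0.2], 0], [[0, 0, -0.1], 0], [[0, 0, 0], 0], [[0, 0, 0], 0]]}}

```text
time: 36.65
ee_pos: [0.4963, 0.2843, 0.1144]
eef_rot: [0.741, 0.659, -0.084, -0.1]
ft_force: [0.5, -0.2, -2.0]
width: 0.0195
grip_force: 58.9
```

```bash
python3 disc2.py; python3 con.py
```

```text
scene [382 181  25  19 165] [395.5 188.5] [ 9.5 29.8]
  centre along blade from tip [-0.0302 -0.0056] rms 0.0094 n 10
wrist [ 425  211  146  109 8980] [499.1 270.3] [118.6 146. ]
  centre along blade from tip [-0.0418 -0.0273] rms 0.0112 n 32
top [237 236   3   4   8] [238.2 237.6] [1.8 3.7]
  centre along blade from tip [-0.0163 -0.0062] rms 0.0017 n 5
[0.4963 0.2843 0.1144] F [ 0.3 -0.9  0.4] T [-0.07  0.06 -0.04] ahead -0.12 side 0.374
```

Request:
{"name": "drive_tool", "arguments": {"series": [[[0, 0, -0.1], 0], [[0, 0, -0.2], 0], [[0, 0, -0.2], 0], [[0, 0, -0.2], 0], [[0, 0, -0.2], 0], [[0, 0, -0.2], 0], [[0, 0, -0.1], 0], [[0, 0, -0.1], 0], [[0, 0, 0], 0], [[0, 0, 0], 0]]}}

```text
time: 38.05
ee_pos: [0.4964, 0.2843, 0.1014]
eef_rot: [0.741, 0.659, -0.084, -0.1]
ft_force: [0.3, 0.5, -1.7]
width: 0.0195
grip_force: 58.9
```

```bash
cat > rk.py <<'E'
import numpy as np,cv2
from bench import r,vision
from h import *
from scipy.optimize import least_squares
s=r.read_state();print(np.round(s['ee_pos'],4),np.round(s['ft_force'],1),np.round(s['torque'],2),s['time'])
# level disc on rack: intersect with z=.049
for k,lo,hi in(('scene',(5,120,170),(16,255,255)),('wrist',(5,225,60),(20,255,255)),('top',(5,200,120),(16,255,255))):
    c=vision.camera(k);m=cv2.inRange(cv2.cvtColor(c['color'],cv2.COLOR_RGB2HSV),lo,hi)
    if k!='wrist': m[:140]=0;m[300:]=0;m[:,:150]=0;m[:,470:]=0
    m=cv2.morphologyEx(m,cv2.MORPH_CLOSE,np.ones((7,7)))
    n_,l,st,ce=cv2.connectedComponentsWithStats(m);i=1+np.argmax(st[1:,4]);h=cv2.convexHull(cv2.findNonZero((l==i).astype(np.uint8)))
    W=np.array([at_z(c,uv,.049,s)[:2] for uv in h[:,0,:].astype(float)])
    g=least_squares(lambda p:np.hypot(*(W-p).T)-.058,[.585,.27],loss='soft_l1',f_scale=.001)
    g0=least_squares(lambda p:np.hypot(*(W-p[:2]).T)-p[2],[.585,.27,.058],loss='soft_l1',f_scale=.001)
    print(k,st[i],'centre',np.round(g.x,4),'rms',np.round(np.sqrt(np.mean(g.fun**2)),4),'free',np.round(g0.x,4))
E
python3 rk.py
```

```text
[0.4964 0.2843 0.1014] [ 0.3  0.5 -1.7] [-0.14 -0.42 -0.  ] 38.05
scene [381 182  26  16 149] centre [0.584  0.2687] rms 0.0076 free [0.5849 0.2786 0.05  ]
wrist [ 422  216  158  104 9059] centre [0.5741 0.2474] rms 0.011 free [0.5831 0.2679 0.0395]
top [237 236   3   5  11] centre [0.596  0.2691] rms 0.0028 free [19.8184 41.7602 45.7853]
```

Request:
{"name": "drive_tool", "arguments": {"series": [[[0, 0, -0.1], 0], [[0, 0, -0.1], 0], [[0, 0, -0.1], 0], [[-0.3, 0.035, 0], 0], [[-0.5, 0.06, 0], 0], [[-0.7, 0.08, 0], 0], [[-0.7, 0.08, 0], 0], [[-0.5, 0.06, 0], 0], [[-0.3, 0.035, 0], 0], [[0, 0, 0], 0]]}}

```text
time: 39.45
ee_pos: [0.4662, 0.2878, 0.0984]
eef_rot: [0.741, 0.659, -0.084, -0.1]
ft_force: [0.4, -0.0, -2.2]
width: 0.0194
grip_force: 58.9
```

```bash
python3 rk.py
```

```text
[0.4662 0.2878 0.0984] [ 0.4 -0.  -2.2] [-0.1  -0.47 -0.  ] 39.45
scene [381 182  26  18 141] centre [0.5832 0.2698] rms 0.0028 free [0.5839 0.2764 0.0523]
wrist [ 479  221  161   99 9437] centre [0.5902 0.2475] rms 0.0125 free [0.5814 0.2725 0.0359]
top [214 217   1   1   1] centre [0.5781 0.2679] rms 0.0 free [0.5816 0.2689 0.0544]
```

Request:
{"name": "drive_tool", "arguments": {"series": [[[-0.6, 0.07, 0], 0], [[-1, 0.12, 0], 0], [[-1.4, 0.17, 0], 0], [[-1.6, 0.19, 0], 0], [[-1.7, 0.2, 0], 0], [[-1.7, 0.2, 0], 0], [[-1.6, 0.19, 0], 0], [[-1.2, 0.14, 0], 0], [[-0.8, 0.09, 0], 0], [[-0.4, 0.05, 0], 0]]}}

```text
time: 40.85
ee_pos: [0.346, 0.302, 0.0984]
eef_rot: [0.741, 0.659, -0.084, -0.1]
ft_force: [0.5, 0.0, -2.3]
width: 0.0198
grip_force: 58.9
```

```bash
python3 rk.py; python3 - <<'E'
import cv2,numpy as np
from bench import vision
for k,y,x in(('top',slice(200,280,4),slice(190,256,3)),):
    im=vision.camera(k)['color'];h=cv2.cvtColor(im,cv2.COLOR_RGB2HSV)
    m=((h[...,0]>4)&(h[...,0]<17)&(h[...,1]>185)&(h[...,2]>90))
    for row in m[205:270:2,190:256]: print(''.join('#' if v else '.' for v in row))
E
```

```text
[0.346  0.302  0.0984] [ 0.5  0.  -2.3] [-0.04 -0.52  0.03] 40.85
scene [376 182  31  26 540] centre [0.584  0.2693] rms 0.0009 free [0.5844 0.2697 0.0574]
..................................................................
..................................................................
..................................................................
..................................................................
..................................................................
.........................############.............................
....................#####################.........................
..................########.........#########......................
...............######.......##..#......#######....................
..............#####....#######..#######...#####...................
............#####...##########..#########..######.................
...........#####....##########..##########...#####................
..........#####...##...#######..#######.......####................
..........#####..######....##..####.....###...##.#................
......
[... 995 characters left out ...]
...
..................................................................
..................................................................
..................................................................
..................................................................Traceback (most recent call last):
  File "rk.py", line 11, in <module>
    n_,l,st,ce=cv2.connectedComponentsWithStats(m);i=1+np.argmax(st[1:,4]);h=cv2.convexHull(cv2.findNonZero((l==i).astype(np.uint8)))
                                                       ~~~~~~~~~^^^^^^^^^^
    return _wrapfunc(a, 'argmax', axis=axis, out=out, **kwds)
    return bound(*args, **kwds)
ValueError: attempt to get argmax of an empty sequence
```

Request:
{"name": "drive_tool", "arguments": {"series": [[[0, 0, 2], 0], [[0, 0, 3], 0], [[0, 0, 3], 0], [[2.2, -4.1, 0], 1.7], [[2.2, -4.1, 0], 1.7], [[2.2, -4.1, 0], 1.7], [[2.2, -4.1, 0], 1.7], [[2.2, -4.1, 0], 1.7], [[2.2, -4.1, 0], 1.7], [[2.3, -4.2, 0], 2]]}}

```text
time: 42.25
ee_pos: [0.5022, 0.0123, 0.1783]
eef_rot: [0.667, 0.734, -0.094, -0.09]
ft_force: [0.1, 0.5, -2.2]
width: 0.0197
grip_force: 58.9
```

Request:
{"name": "drive_tool", "arguments": {"series": [[[0, 0, -2], 0], [[0, 0, -2.5], 0], [[0, 0, -2], 0], [[0, 0, -1], 0], [[0, 0, -0.5], 0], [[0, 0, -0.2], 0], [[0, 0, 0], 0], [[0, 0, 0], 0], [[0, 0, 0], 0], [[0, 0, 0], 0]]}}

```text
time: 43.5
ee_pos: [0.5014, 0.014, 0.0965]
eef_rot: [0.667, 0.734, -0.094, -0.09]
ft_force: [0.5, 0.7, -2.1]
width: 0.0198
grip_force: 58.9
```

Request:
{"name": "drive_tool", "arguments": {"series": [[[0, 0, -0.2], 0], [[0, 0, -0.2], 0], [[0, 0, -0.2], 0], [[0, 0, -0.2], 0], [[0, 0, 0], 0], [[0, 0, 0], 0], [[0, 0, 0], 0], [[0, 0, 0], 0], [[0, 0, 0], 0], [[0, 0, 0], 0]]}}

```text
time: 44.75
ee_pos: [0.5012, 0.014, 0.0884]
eef_rot: [0.667, 0.734, -0.094, -0.091]
ft_force: [-3.2, -0.0, 3.5]
width: 0.0196
grip_force: 59.3
```

Request:
{"name": "drive_tool", "arguments": {"series": [[[0, 0, 0], 0], [[0, 0, 0], 0], [[0, 0, -0.3], 0], [[0, 0, -0.3], 0], [[0, 0, -0.3], 0], [[0, 0, -0.3], 0], [[0, 0, -0.3], 0], [[0, 0, -0.3], 0], [[0, 0, 0], 0], [[0, 0, 0], 0]], "newtons": 8}}

```text
time: 46.0
ee_pos: [0.5015, 0.014, 0.0704]
eef_rot: [0.667, 0.734, -0.094, -0.09]
ft_force: [-1.4, -0.1, 0.9]
width: 0.0228
grip_force: 8.6
```

Request:
{"name": "drive_tool", "arguments": {"series": [[[0, 0, -0.3], 0], [[0, 0, -0.3], 0], [[0, 0, 0], 0], [[0, 0, 0], 0], [[0, 0, 0], 0], [[0, 0, 0], 0], [[0, 0, 0], 0], [[0, 0, 0], 0], [[0, 0, 0], 0], [[0, 0, 0], 0]], "newtons": 3}}

```text
time: 47.25
ee_pos: [0.5013, 0.014, 0.0644]
eef_rot: [0.667, 0.734, -0.094, -0.091]
ft_force: [0.6, -0.5, -2.1]
width: 0.0239
grip_force: 2.9
```

Request:
{"name": "drive_tool", "arguments": {"series": [[[0, 0, 0], 0], [[0, 0, 0], 0], [[0, 0, 0], 0], [[0, 0, 0], 0], [[0, 0, 0], 0], [[0, 0, 0], 0], [[0, 0, 0], 0], [[0, 0, 0], 0], [[0, 0, 0], 0], [[0, 0, 0], 0]], "hand": 0}}

```text
time: 48.5
ee_pos: [0.5013, 0.014, 0.0643]
eef_rot: [0.667, 0.734, -0.094, -0.091]
ft_force: [0.2, 0.6, -0.4]
width: 0.0869
grip_force: 0.0
```

Request:
{"name": "drive_tool", "arguments": {"series": [[[0, 0, 0.5], 0], [[0, 0, 1], 0], [[0, 0, 2], 0], [[0, 0, 3], 0], [[0, 0, 3], 0], [[0, 0, 3], 0], [[-3, 0, 3], 0], [[-4, 0, 2], 0], [[-4, 0, 0], 0], [[0, 0, 0], 0]]}}

```text
time: 49.75
ee_pos: [0.3898, 0.0139, 0.2406]
eef_rot: [0.667, 0.734, -0.093, -0.09]
ft_force: [-0.1, 0.2, 0.2]
width: 0.087
grip_force: 0.0
```

```bash
python3 - <<'E'
import cv2,numpy as np
from bench import r,vision
from h import *
s=r.read_state();print(np.round(s['ee_pos'],3),np.round(s['ft_force'],1),s['width'],s['time'])
for k in('top','scene'):
    c=vision.camera(k);h=cv2.cvtColor(c['color'],cv2.COLOR_RGB2HSV);
    g=((h[...,1]<40)&(h[...,2]>110)).astype(np.uint8)  # steel
    b=cv2.inRange(h,(105,120,50),(125,255,255))
    U,V=np.meshgrid(range(640),range(480))
    p=proj(c,[.537,.018,.01]);near=((U-p[0])**2+(V-p[1])**2<55**2).astype(np.uint8)
    for nm,m,z in(('steel',g,.006),('bar',b,.073)):
        n,l,st,ce=cv2.connectedComponentsWithStats(m*near)
        for i in range(1,n):
            if st[i,4]>40:
                cnt=cv2.findNonZero((l==i).astype(np.uint8));q=cv2.boxPoints(cv2.minAreaRect(cnt))
                Q=[at_z(c,x,z)[:2] for x in q];print(k,nm,st[i].tolist(),'centre',np.round(np.mean(Q,0),4),'sides',np.round([np.hypot(*(Q[1]-Q[0])),np.hypot(*(Q[2]-Q[1]))],4),'yaw',np.round(np.degrees(np.arctan2(*(Q[1]-Q[0])[::-1])),1))
E
python3 rk.py 2>/dev/null | sed -n 2p
```

```text
[0.39  0.014 0.241] [-0.1  0.2  0.2] 0.08696644032687578 49.75
top steel [295, 216, 19, 7, 94] centre [0.6282 0.0296] sides [0.0544 0.0142] yaw -83.2
scene steel [307, 189, 6, 9, 41] centre [0.379  0.1661] sides [0.0401 0.0134] yaw 126.8
scene steel [289, 191, 13, 6, 46] centre [0.3484 0.1357] sides [0.0363 0.0235] yaw 41.3
scene steel [303, 231, 9, 9, 51] centre [0.4941 0.0258] sides [0.0335 0.0169] yaw 96.4
scene steel [315, 237, 40, 30, 494] centre [0.5828 0.0268] sides [0.0615 0.1188] yaw 109.5
scene bar [294, 212, 25, 27, 318] centre [0.5115 0.0037] sides [0.1026 0.0384] yaw 94.4
scene [367 182  40  26 829] centre [0.5838 0.2694] rms 0.0007 free [0.5838 0.2695 0.0581]
```

```bash
python3 -c "
from bench import r
print(r.close_job())"
```

```text
the job is handed in; nothing more can be done
None
```

The job is handed in at about 50 s of the 72 s allowed. In the last camera check the disc lay on the rack about 2 mm from its centre and at the radius a flat disc would show. The scraper was let go on its mat, its blade roughly 13–20 mm from the mat's centre (40 mm allowed). I had no pictures left to view, so I measured its position from the camera images but did not confirm by eye that it lies flat. The hand-in returned no verdict.

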